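# Lock the housing in its welding fixture and offer up its cover

## Robot

A 6-joint arm with a two-finger parallel gripper is mounted at the origin on the work surface. World frame = base frame: x ahead of the robot, y to its left, z up, the work surface at z = 0. Lengths are in m, angles in rad, forces in N, time in s.
With the tool pointing down it reaches from about 0.35 to 0.975 m from the base axis. Payload 17.4 kg.
Tool frame: the origin (TCP) lies at the centre of the arm's flange, where the gripper is bolted on; the fingertips stand 173 mm ahead of it and the grasp point (between the pads) lies 155 mm ahead of it (manip.tips_ahead is the distance from the TCP to the fingertips, in m); z points along the fingers, x is the direction in which the jaws open and shut, and the axes are right-handed (so a half turn about z gives the same grasp; the last joint's range is limited). The gripper opens to 85 mm and grips with 20 to 120 N. Pads are 22 mm wide; open, the fingers measure 114 mm over their backs; the gripper's body (76 mm by 85 mm) begins 54 mm behind the grasp point. The pads swing forward as they close: fully open they stand 13 mm farther back than shut.
Start: joints at [-1.274, 0.116, 1.442, -0, 1.584, -0.038], TCP at [0.222, -0.638, 0.405] pointing down, gripper open.
Joint ranges: [-2.83, 2.83], [-0.83, 2.19], [0.07, 2.5], [-1.14, 4.28], [0.01, 3], [-2.97, 2.97]. Speed limits (rad/s): [1.89, 1.89, 2.22, 3.14, 3.14, 3.14].

## Interface

Orientations are given as a rotation vector (axis times angle).
In Python, from station import manip gives the robot as it stands.
- The arm moves only by the tool arm_command, never from a script. Its argument "commands" is a list of rows, each a list of 7 numbers: the shift along the tool's x, y, z in m, then the turn, a rotation vector about the tool's x, y, z in rad, then the opening, from 0 (shut) to 1 (fully open). In form: [[dx, dy, dz, wx, wy, wz, gripper], ...]. A call has 1 to 10 rows; each row is the pose to reach, as a shift and turn from the pose commanded when the call began, along the tool's axes at that moment; what a row does not reach only later rows make up. A row lasts 1/8 s, in which the tool goes at most 62.5 mm and 10.7 degrees, less where a joint would pass 70% of its speed; a pose out of reach is approached as far as the arm can. A call with a gripper value outside its range is refused whole. The fingers move at their own pace and stop on an object; "newtons" is the grip in N (left out, the last holds). Time passes only in rows, so rows that repeat a pose let the fingers close. It gives the time, the measured TCP pose, the force and the opening at its end, in the units of the state.
- manip.read_state(): the state, without advancing time (a new reading comes with each control period).
- manip.capture(name): name is "scene" or "top"; returns a dict with "img" (420x560x3 uint8, red, green, blue), "depth" (420x560 float32, m along the optical axis (not along the pixel's ray), 0 where there is no reading), "K" (3x3 intrinsics, pixels), "world_to_cam" (4x4, takes a point from world to camera coordinates). Camera axes: x right, y down, z forward; pixel columns grow to the right and rows downward; lengths in m; the calibration is good to about 2 mm. A picture is of the moment at which its call begins.
- manip.hand_in(): hands the job in, once; it reports no verdict.
The state is a dict: "clock": time; "joints": joint angles; "qd": joint speeds; "effort": joint torques, N m; "ee_pos": TCP position; "orientation": TCP orientation; "contact_force": force on the tool from outside, world axes, zero at the start; "torque": the same for the moment, N m; "finger_gap": finger opening in m.
Only numpy, scipy, OpenCV 4.12 (cv2) and the standard library are available. Lean on these libraries where they do the work, as an engineer would, in place of code of your own. Each camera call takes 0.05 s, during which the arm holds its last target.

## Task

First swing the fixture's keeper bar shut until it snaps into its detent, so the housing is locked down. Then pick up the oblong four-hole cover by its handle and hold it level about 20 mm above the housing's top, its holes lined up over the tapped holes, without letting it touch the fixture or the housing. Finish while still holding it there, and leave everything else on the bench where it is.

Things in the scene. Friction and masses are not known exactly. Their poses are not given: they have to be found in the camera images.
- fixture: Fixed steel base plate (190 mm in x; y -110 to +140 mm; 12 mm thick) with a grey housing whose bare steel top pad, 90 (x) by 130 (y) mm, lies 55 mm above the bench, with four tapped holes at x +-31, y +-51 mm. The keeper bar is on its +y side. Origin: on the bench under the pad's middle; z up. Position and yaw vary.
- pad (a point): Middle of the housing's top pad, on its upper face, 55 mm above the bench; axes as the fixture's.
- tap0 (a point): Mouth of the tapped hole at fixture x +31, y +51 mm, on the pad's upper face.
- tap2 (a point): Mouth of the diagonally opposite tapped hole, at fixture x -31, y -51 mm.
- keeper (a joint): Keeper bar angle, rad. 0: shut, at its stop, bar along fixture x, pin at the -x end. Opens clockwise seen from above, to 1.6, pin swinging out to fixture +y about an upright hinge. Flat steel bar 148 x 22 x 10 mm, top 36 mm above the bench; friction keeps it where left. A spring ball resists (about 3 N at the pin) from 0.12 to 0.06 rad, then the bar snaps past it and is pulled home to 0.
- keeper_pin (a point): Upper end of the upright round steel pin at the bar's free end, by which it is swung: 16 mm in diameter, 64 mm tall above the bar; this point is on its axis at its top, 100 mm above the bench, 130 mm from the hinge axis. When shut, pin axis is 40 mm clear of the pad's edge.
- keeper_hinge (a point): Fixed point on the upright hinge axis, 100 mm above the bench (fixture x +65, y +105 mm).
- cover: Oblong steel cover, 90 (x) by 130 (y) by 6 mm, about 0.5 kg, lying flat, four 14 mm through holes at x +-31, y +-51 mm, and a dark U-handle over its middle along its y: bar 12 mm wide (x), 74 mm long, 32 to 48 mm above the underside, 26 mm free between bar and plate. Origin: middle of its underside. It fits the pad either way round (half turn).
- hole0 (a point): Hole of the cover at its x +31, y +51 mm, at the underside.
- hole2 (a point): Diagonally opposite hole of the cover, at its x -31, y -51 mm, at the underside.
- square_cover: Another steel cover with the same handle but square, 90 x 90 x 6 mm, for another job; leave alone. It and the oblong one may have changed places.
- wire_brush: Wire brush lying on the bench; leave alone.
- chipping_hammer: Hammer lying on the bench; leave alone.
- gel_jar: White jar, 60 mm in diameter, 65 mm tall, origin under its middle; leave alone.
- coupon: Flat steel test piece 50 x 120 x 10 mm; leave alone.
- spray: Aluminium can, 64 mm in diameter, 190 mm tall; leave alone.
- bolt_tin: Open tin of bolts, 110 x 110 x 45 mm; leave alone.
Things that resemble listed ones, but are neither listed nor needed, are in the scene too. What is shaped like the cover but green or turquoise is not meant.

How it is judged:
On the way, in this order (a step that is already met when the one before it is completed fails the run):
1. the keeper bar is shut in its detent (value of joint keeper below 0.045 rad), for 0.3 s.
2. with the keeper shut, the oblong cover is lifted clear of the bench (value of joint keeper below 0.045 rad and height (world z) of cover above 0.058 m), for 0.2 s.
At the end, for the whole second after the job is handed in: The keeper bar is shut in its detent (below 0.045 rad). The oblong cover is held still in the fingers, right way up and level within 0.09 rad, its underside 8 to 38 mm above the pad, touching neither housing nor fixture, its holes within 5 mm (horizontally) of the tapped holes, either way round (value of joint keeper below 0.045 rad and ((horizontal distance between hole0 and tap0 below 0.005 m and horizontal distance between hole2 and tap2 below 0.005 m) or (horizontal distance between hole0 and tap2 below 0.005 m and horizontal distance between hole2 and tap0 below 0.005 m)) and z of cover in the frame of pad between 0.008 and 0.038 m and angle between cover's own z axis and vertical below 0.09 rad and contact force between cover and the fingers above 1 N and contact force between cover and fixture below 0.2 N and linear speed of cover below 0.02 m/s and angular speed of cover below 0.15 rad/s); the arm keeps its last pose, push and grip.
It fails at once if the cover touches the fixture or the housing (contact force between cover and fixture above 1 N).
It fails at once if something else on the bench is moved by more than 30 mm (distance of any of square_cover, wire_brush, chipping_hammer, gel_jar, coupon, spray, bolt_tin from where it was at the start of the episode above 0.03 m).
It also fails if it takes over 58 s, if anything falls off the work surface, if the arm or the gripper's body presses on something with over 40 N, if the wrist force passes 120 N, or if a joint passes its speed limit or range.

## Working session

There is one attempt and no reset: what is moved stays moved. The work goes in short steps, Python scripts to look and compute and a tool call to move; the robot and the scene stay as the last step left them, time stands still between calls to the robot, and variables do not carry over. Pictures are saved under pics/ and viewed, and the job is handed in when it is done.

Besides the shell and the picture viewer there is one more tool, called after "Request:" as name(argument=value, ...), one argument or row to a line, values as JSON. arm_command: Moves the arm, as the interface text tells. Its arguments: {"type":"object","properties":{"commands":{"type":"array","items":{"type":"array","items":{"type":"number"}}},"newtons":{"type":"number"}},"required":["commands"]}

```bash
mkdir -p pics; ls
python3 - <<'E'
from station import manip
import cv2,numpy as np
for n in("scene","top"):
    c=manip.capture(n); np.savez(f"{n}0.npz",**c)
    cv2.imwrite(f"pics/{n}0.png",cv2.cvtColor(c["img"],cv2.COLOR_RGB2BGR))
    print(n,c["K"],c["world_to_cam"])
print(manip.read_state(),manip.tips_ahead)
E
```

```text
pics
scene [[408.40310626   0.         273.99199638]
 [  0.         408.40310626 211.53824585]
 [  0.           0.           1.        ]] [[-0.71748143  0.69630926  0.01933427  0.3266283 ]
 [ 0.53939807  0.57293369 -0.61708728 -0.28829265]
 [-0.44076085 -0.43231979 -0.78665715  1.39844932]
 [ 0.          0.          0.          1.        ]]
top [[499.10804296   0.         279.26748394]
 [  0.         499.10804296 206.58009938]
 [  0.           0.           1.        ]] [[ 0.00684739 -0.99997391 -0.00230168  0.09409911]
 [-0.9926045  -0.00651792 -0.12121805  0.52734427]
 [ 0.12119989  0.00311469 -0.99262323  1.45766194]
 [ 0.          0.          0.          1.        ]]
{'clock': 0.1, 'joints': array([-1.27378640e+00,  1.16420056e-01,  1.44219546e+00,  1.81876874e-05,
        1.58398539e+00, -3.78237120e-02]), 'qd': array([-0.00092412, -0.00239487, -0.00217027,  0.00021518, -0.00078424,
       -0.00076422]), 'effort': array([ 1.50378066e-03, -7.33664274e+01, -6.33789325e+01, -8.75869182e-05,
        5.26342352e-03, -5.71432054e-05]), 'ee_pos': array([ 0.22179381, -0.63752865,  0.40404988]), 'orientation': array([-2.56004132e+00,  1.81984561e+00,  1.23756068e-03]), 'contact_force': array([-0.16938988,  0.58203237,  0.44846661]), 'torque': array([ 0.01394062, -0.02455584, -0.01396585]), 'finger_gap': 0.08541244576248966} 0.1734
```

View pics/scene0.png

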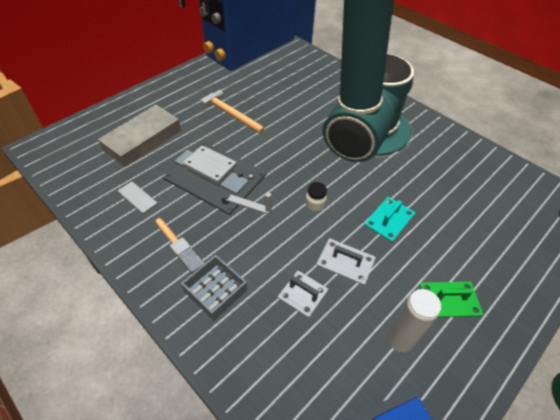

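View pics/top0.png

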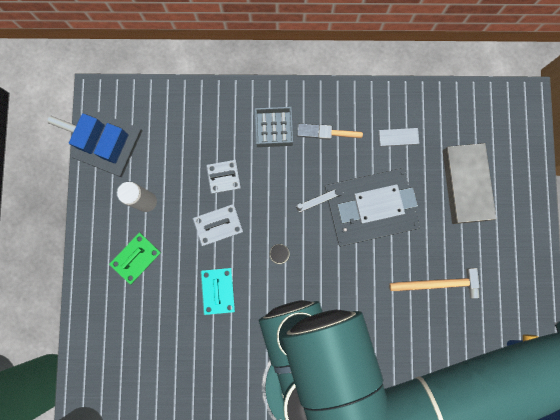

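```bash
cat > h.py <<'E'
import numpy as np,cv2
from station import manip
def P(c,u,v,z=None):
    """world pt of pixel: with depth or on plane z"""
    K=c["K"];M=np.linalg.inv(c["world_to_cam"])
    d=np.linalg.inv(K)@[u,v,1]
    if z is None:
        return (M@np.r_[d*c["depth"][int(round(v)),int(round(u))],1])[:3]
    r=M[:3,:3]@d;o=M[:3,3]
    return o+r*(z-o[2])/r[2]
def proj(c,p):
    q=c["world_to_cam"]@np.r_[p,1]; q=c["K"]@q[:3]; return q[:2]/q[2]
def crop(c,u0,v0,u1,v1,s,fn):
    im=cv2.cvtColor(c["img"],cv2.COLOR_RGB2BGR)[v0:v1,u0:u1]
    cv2.imwrite(fn,cv2.resize(im,None,fx=s,fy=s,interpolation=cv2.INTER_CUBIC))
E
python3 - <<'E'
from h import *
t=dict(np.load("top0.npz"))
crop(t,285,155,435,255,5,"pics/fix0.png")
crop(t,180,150,260,250,6,"pics/cov0.png")
M=np.linalg.inv(t["world_to_cam"])
v,u=np.mgrid[0:420,0:560]; 
pts=np.stack([(u-t["K"][0,2])/t["K"][0,0],(v-t["K"][1,2])/t["K"][1,1],np.ones_like(u)],-1)*t["depth"][...,None]
W=pts@M[:3,:3].T+M[:3,3]; np.save("W.npy",W)
for n,(a,b,c,d) in dict(fix=(320,165,430,250),pin=(285,190,320,225),obl=(185,195,250,250),sq=(200,155,245,198)).items():
    z=W[b:d,a:c,2]; print(n,np.histogram(z,bins=np.arange(-.01,.12,.006)))
E
```

```text
fix (array([ 245, 2206, 1747, 1695, 1232,  491,  122,   87,   98,   78,  676,
        596,   32,    0,    0,    0,    0,    0,    0,    0,    0]), array([-0.01 , -0.004,  0.002,  0.008,  0.014,  0.02 ,  0.026,  0.032,
        0.038,  0.044,  0.05 ,  0.056,  0.062,  0.068,  0.074,  0.08 ,
        0.086,  0.092,  0.098,  0.104,  0.11 ,  0.116]))
pin (array([ 82, 577, 354,  18,   0,   0,  15,  90,  44,   3,   2,   1,   0,
         4,   1,   0,   2,   2,  21,   2,   0]), array([-0.01 , -0.004,  0.002,  0.008,  0.014,  0.02 ,  0.026,  0.032,
        0.038,  0.044,  0.05 ,  0.056,  0.062,  0.068,  0.074,  0.08 ,
        0.086,  0.092,  0.098,  0.104,  0.11 ,  0.116]))
obl (array([ 187, 1427, 1431,  370,   21,    4,    2,    5,    5,   67,   38,
          0,    0,    0,    0,    0,    0,    0,    0,    0,    0]), array([-0.01 , -0.004,  0.002,  0.008,  0.014,  0.02 ,  0.026,  0.032,
        0.038,  0.044,  0.05 ,  0.056,  0.062,  0.068,  0.074,  0.08 ,
        0.086,  0.092,  0.098,  0.104,  0.11 ,  0.116]))
sq (array([ 98, 675, 754, 256,  15,   5,   1,   7,  18,  67,  28,   0,   0,
         0,   0,   0,   0,   0,   0,   0,   0]), array([-0.01 , -0.004,  0.002,  0.008,  0.014,  0.02 ,  0.026,  0.032,
        0.038,  0.044,  0.05 ,  0.056,  0.062,  0.068,  0.074,  0.08 ,
        0.086,  0.092,  0.098,  0.104,  0.11 ,  0.116]))
```

View pics/fix0.png

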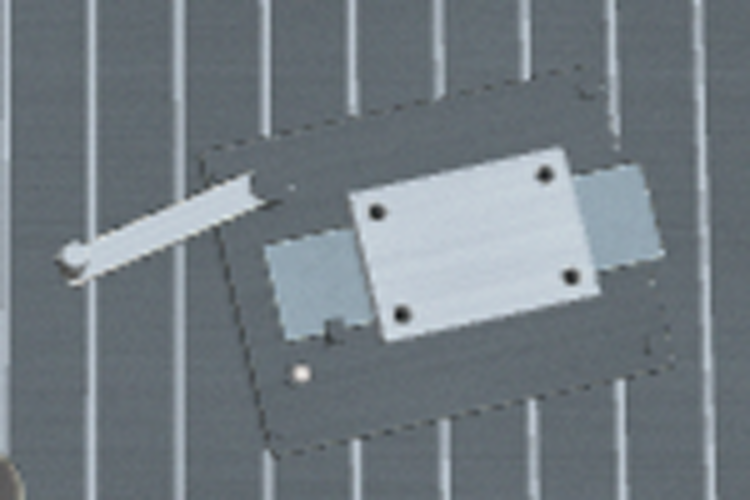

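View pics/cov0.png

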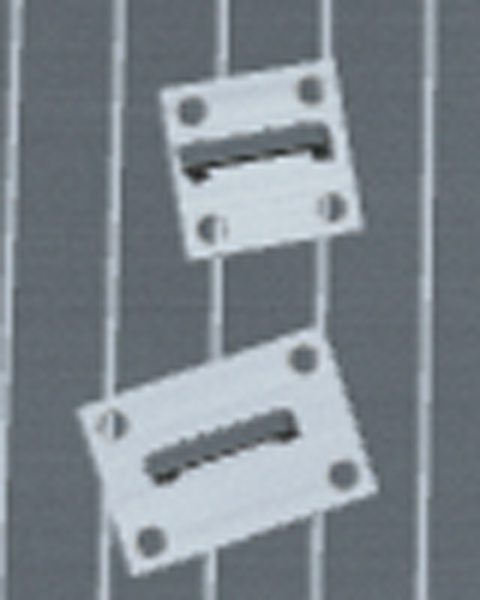

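```bash
cat > m.py <<'E'
from h import *
from scipy.optimize import least_squares
def fit(c,hpx,z,crp=None):
    """hpx: 4 px in order; local (31,51),(31,-51),(-31,-51),(-31,51) mm"""
    L=np.array([[31,51],[31,-51],[-31,-51],[-31,51]])/1e3
    w=np.array([P(c,*p,z)[:2] for p in hpx])
    L0=L-L.mean(0);w0=w-w.mean(0)
    a=np.arctan2((L0[:,0]*w0[:,1]-L0[:,1]*w0[:,0]).sum(),(L0*w0).sum())
    R=np.array([[np.cos(a),-np.sin(a)],[np.sin(a),np.cos(a)]])
    return w.mean(0),a,(w0-L0@R.T)*1e3
E
python3 - <<'E'
from m import *
t=dict(np.load("top0.npz"))
def cc(u0,v0,s,pts): return [(u0+(x+.5)/s-.5,v0+(y+.5)/s-.5) for x,y in pts]
# x+ is up in image, y+ left
print("pad",fit(t,cc(285,155,5,[(377,211),(545,174),(571,276),(402,314)]),.055))
print("pad corners");q=[P(t,*p,.055)[:2] for p in cc(285,155,5,[(350,192),(563,149),(600,293),(388,341)])];print(np.round(q,4),np.mean(q,0))
print("cov",fit(t,cc(180,150,6,[(112,425),(303,358),(344,474),(151,541)]),.006))
q=[P(t,*p,.006)[:2] for p in cc(180,150,6,[(80,409),(322,327),(377,490),(135,575)])];print(np.round(q,4),np.mean(q,0))
pin=cc(285,155,5,[(75,246)])[0];print("pin",P(t,*pin,.1))
c,a,_=fit(t,cc(285,155,5,[(377,211),(545,174),(571,276),(402,314)]),.055)
R=np.array([[np.cos(a),-np.sin(a)],[np.sin(a),np.cos(a)]])
h=c+R@[.065,.105];print("hinge",h, proj(t,np.r_[h,.036]))
d=R.T@(P(t,*pin,.1)[:2]-h);print("pin rel hinge fixture",d,np.linalg.norm(d),"angle",np.arctan2(d[1],-d[0]))
W=np.load("W.npy")
# depth-based
m=np.zeros((420,560),bool);m[190:225,285:320]=1
k=m&(W[...,2]>.09);print("pin depth",W[k].mean(0),k.sum())
s=dict(np.load("scene0.npz"))
print("scene proj: pad",proj(s,np.r_[c,.055]),[proj(s,np.r_[c+R@np.array(l),.055]).round(1) for l in([.031,.051],[.031,-.051],[-.031,-.051],[-.031,.051])])
crop(s,155,135,285,215,6,"pics/sfix0.png")
crop(s,310,230,385,290,8,"pics/scov0.png")
cv,b,_=fit(t,cc(180,150,6,[(112,425),(303,358),(344,474),(151,541)]),.006)
Rb=np.array([[np.cos(b),-np.sin(b)],[np.sin(b),np.cos(b)]])
print([proj(s,np.r_[cv+Rb@np.array(l),.006]).round(1) for l in([.031,.051],[.031,-.051],[-.031,-.051],[-.031,.051])])
E
```

```text
pad (array([ 0.53550074, -0.19662715]), np.float64(0.22606190439538848), array([[ 0.21130779, -0.00918172],
       [ 0.04076318,  0.03976402],
       [-0.02154051, -0.05094888],
       [-0.23053045,  0.02036658]]))
pad corners
[[ 0.5657 -0.1242]
 [ 0.5922 -0.2503]
 [ 0.5068 -0.2701]
 [ 0.4777 -0.1454]] [ 0.5355908  -0.19751114]
cov (array([0.47414543, 0.28417932]), np.float64(0.3466753834496488), array([[ 0.09671682,  0.12805024],
       [ 0.12118273,  0.26363425],
       [-0.25052351, -0.43218841],
       [ 0.03262395,  0.04050392]]))
[[0.4941 0.3592]
 [0.5366 0.2377]
 [0.4541 0.2085]
 [0.4106 0.3293]] [0.4738519  0.28365568]
pin [0.5267834  0.03953303 0.1       ]
hinge [ 0.57531208 -0.07972951] [338.73016119 190.66477939]
pin rel hinge fixture [-0.02056228  0.12710538] 0.12875785581869792 angle 1.4104123433165967
pin depth [0.48860937 0.0490021  0.36512471] 32
scene proj: pad [208.38713962 162.00778715] [array([215.6, 175.5]), array([188.2, 161.3]), array([201.5, 149.3]), array([228.6, 162.7])]
[array([359.8, 277.5]), array([322.3, 261.8]), array([330.9, 243.9]), array([367.4, 258.6])]
```

```bash
sleep 1; ls pics
```

```text
cov0.png
fix0.png
scene0.png
scov0.png
sfix0.png
top0.png
```

View pics/sfix0.png

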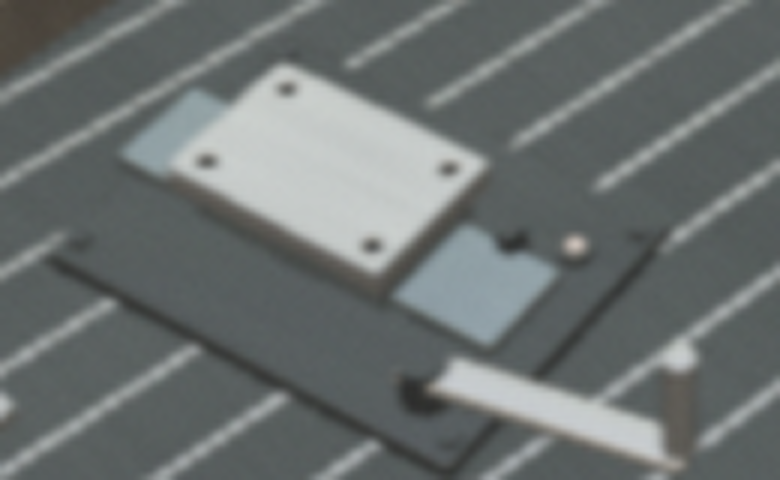

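View pics/scov0.png

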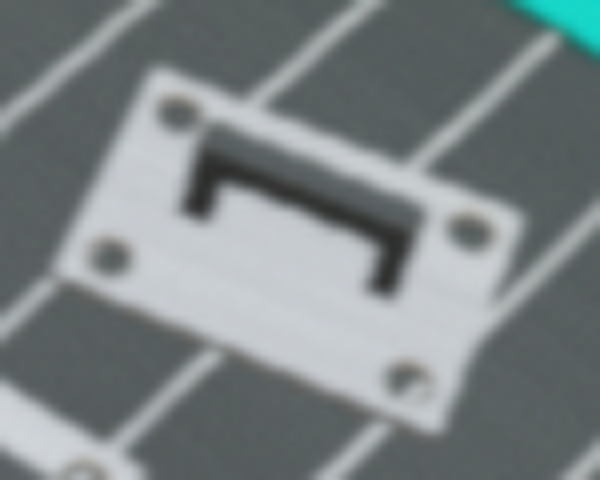

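The oblong grey cover is at top-view pixel (218,225). Things that could be taken for it are the square cover (223,177), the turquoise plate (218,291) and the green plate (135,258). The crop shows (218,225) is steel grey, longer than wide and has four holes, so I'm using that one. The keeper pin is at top (300,204) and the pad at (381,203).

```bash
cat >> h.py <<'E'
from scipy.spatial.transform import Rotation as Ro
def Rd(phi): 
    c,s=np.cos(phi),np.sin(phi); return np.array([[c,s,0],[s,-c,0],[0,0,-1]])
def rel(pos,phi,st=None):
    st=st or manip.read_state()
    R0=Ro.from_rotvec(st["orientation"]).as_matrix()
    return np.r_[R0.T@(np.array(pos)-st["ee_pos"]),Ro.from_matrix(R0.T@Rd(phi)).as_rotvec()].round(4)
E
python3 - <<'E'
from m import *
s=dict(np.load("scene0.npz"))
cs=lambda u0,v0,k,pts:[(u0+(x+.5)/k-.5,v0+(y+.5)/k-.5) for x,y in pts]
print("pad",fit(s,cs(155,135,6,[(372,245),(206,161),(287,89),(448,169)]),.055))
print("cov",fit(s,cs(310,230,8,[(408,380),(109,256),(178,112),(470,231)]),.006))
print("pin",P(s,*cs(155,135,6,[(681,356)])[0],.1))
print(rel([.526,.0385,.33],.387))
E
```

```text
pad (array([ 0.53393859, -0.19479043]), np.float64(0.2285682214533482), array([[-0.46605335, -0.13905497],
       [ 0.07890074, -0.12828991],
       [-0.0663217 ,  0.53742898],
       [ 0.45347431, -0.27008411]]))
cov (array([0.4717535 , 0.28517078]), np.float64(0.3439884741121498), array([[-0.07291087, -0.31478731],
       [ 0.18554686,  0.26594229],
       [-0.18361332, -0.11999492],
       [ 0.07097732,  0.16883994]]))
pin [0.5194235  0.04105905 0.1       ]
[-5.384e-01 -5.095e-01  7.460e-02 -9.000e-04  7.000e-04 -1.623e+00]
```

Request:
arm_command(
  commands=[
    [-0.06,-0.05,0,0,0,-0.18,0.6],
    [-0.11,-0.1,0,0,0,-0.36,0.6],
    [-0.16,-0.15,0,0,0,-0.54,0.6],
    [-0.22,-0.2,0,0,0,-0.72,0.6],
    [-0.28,-0.26,0,0,0,-0.9,0.6],
    [-0.33,-0.31,0,0,0,-1.08,0.6],
    [-0.39,-0.36,0,0,0,-1.26,0.6],
    [-0.44,-0.41,0,0,0,-1.4,0.6],
    [-0.49,-0.46,0,0,0,-1.52,0.6],
    [-0.54,-0.51,0.01,0,0,-1.62,0.6],
  ],
  newtons=20,
)

```text
clock: 1.35
ee_pos: [0.476, -0.0647, 0.4015]
orientation: [3.082, 0.605, 0.001]
contact_force: [0.7, -1.2, 0.1]
finger_gap: 0.0511
```

Run:
```python
from h import *
s=manip.read_state();print(s["clock"],s["ee_pos"],s["finger_gap"],s["joints"].round(3))
print(rel([.5235,.040,.30],.399))
```

```text
1.35 [ 0.47599584 -0.06468152  0.40148473] 0.05106917716739987 [-0.188 -0.317  1.848 -0.     1.61  -0.576]
[ 0.0835 -0.079   0.1015  0.0006 -0.0007 -0.0113]
```

Request:
arm_command(
  commands=[
    [0,0,0,0,0,0,0.6],
    [0,0,0,0,0,0,0.6],
  ],
)

```text
clock: 1.6
ee_pos: [0.4757, -0.0668, 0.401]
orientation: [3.084, 0.6, -0.001]
contact_force: [-0.3, -0.4, 0.2]
finger_gap: 0.0514
```

Run:
```python
from h import *
s=manip.read_state();print(s["clock"],s["ee_pos"],s["finger_gap"],s["joints"].round(3))
print(rel([.5235,.040,.30],.399))
```

```text
1.6 [ 0.4756603  -0.06677796  0.40101379] 0.05139660939352729 [-0.193 -0.317  1.849 -0.     1.61  -0.577]
[ 8.44e-02 -8.11e-02  1.01e-01 -1.00e-04  6.00e-04 -1.48e-02]
```

Request:
arm_command(
  commands=[
    [0.04,-0.04,0.05,0,0,-0.01,0.6],
    [0.0845,-0.081,0.09,0,0,-0.015,0.6],
    [0.0845,-0.081,0.1,0,0,-0.015,0.6],
    [0.0845,-0.081,0.1,0,0,-0.015,0.6],
    [0.0845,-0.081,0.1,0,0,-0.015,0.6],
  ],
)

```text
clock: 2.22
ee_pos: [0.5237, 0.0386, 0.3023]
orientation: [3.079, 0.62, 0.001]
contact_force: [0.2, -0.0, 0.7]
finger_gap: 0.051
```

Run:
```python
from h import *
s=manip.read_state();print(s["clock"],s["ee_pos"],s["finger_gap"],s["contact_force"])
t=manip.capture("top");c=manip.capture("scene")
crop(t,230,140,400,260,4,"pics/t1.png");crop(c,180,100,330,240,4,"pics/s1.png")
print(rel([.5235,.040,.227],.399))
```

```text
2.225 [0.52369496 0.03855602 0.30228885] 0.05099264545840631 [ 0.16591198 -0.03864828  0.7161134 ]
[ 0.0002 -0.0013  0.0756  0.0008 -0.0017 -0.0018]
```

View pics/s1.png

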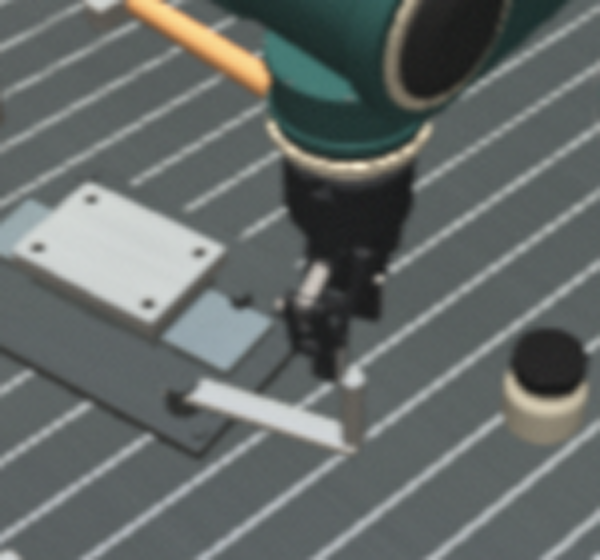

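View pics/t1.png

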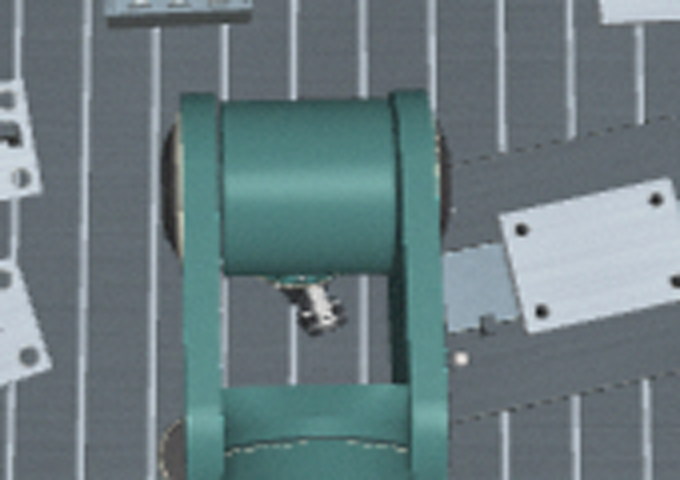

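Run:
```python
from h import *
c=dict(np.load("scene0.npz"))
x=np.array([np.cos(.4),np.sin(.4),0])
for z in(.13,.1):
  for k in(-.033,0,.033):
    q=proj(c,np.array([.5237,.0386,z])+k*x); print(z,k,(q-[180,100])*4)
```

```text
0.13 -0.033 [365.46202535 311.99996926]
0.13 0 [345.23934356 346.58499849]
0.13 0.033 [324.27223962 382.44314579]
0.1 -0.033 [364.82090601 342.61556401]
0.1 0 [345.0319758  376.98054408]
0.1 0.033 [324.53091153 412.58219903]
```

Request:
arm_command(
  commands=[
    [-0.001,-0.003,0.04,0,0,0,0.6],
    [-0.001,-0.003,0.076,0,0,0,0.6],
    [-0.001,-0.003,0.077,0,0,0,0.6],
    [-0.001,-0.003,0.077,0,0,0,0.1],
    [-0.001,-0.003,0.077,0,0,0,0],
    [-0.001,-0.003,0.077,0,0,0,0],
    [-0.001,-0.003,0.077,0,0,0,0],
    [-0.001,-0.003,0.077,0,0,0,0],
  ],
  newtons=20,
)

```text
clock: 3.32
ee_pos: [0.5222, 0.0423, 0.2262]
orientation: [3.079, 0.622, 0.004]
contact_force: [-0.7, -0.4, 6.7]
finger_gap: 0.0152
```

Run:
```python
from h import *
s=manip.read_state();print(s["clock"],s["ee_pos"],s["finger_gap"],s["contact_force"],s["torque"])
c=manip.capture("scene");crop(c,180,100,330,240,4,"pics/s2.png")
```

```text
3.325 [0.52216897 0.04228218 0.22620275] 0.015204672012105874 [-0.69316257 -0.43062303  6.71268772] [-0.21706043  0.10054447 -0.02316029]
```

View pics/s2.png

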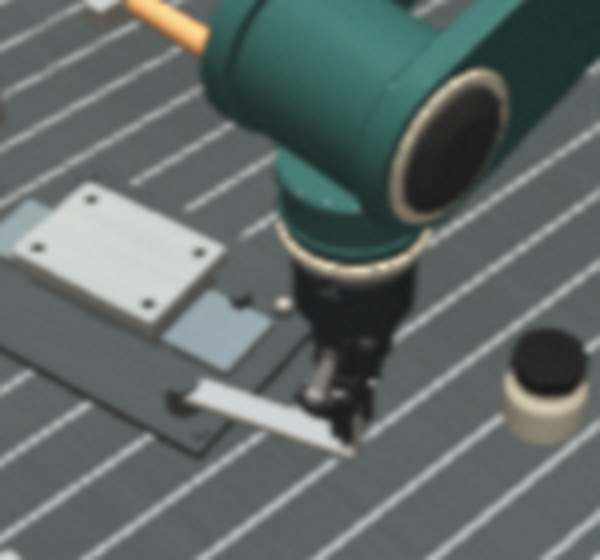

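```bash
cat > arc.py <<'E'
from h import *
import sys
H=np.array([.5744,-.0788]); s=manip.read_state(); R0=Ro.from_rotvec(s["orientation"]).as_matrix()
p=s["ee_pos"][:2]; r=p-H; print("radius",np.linalg.norm(r))
f=Ro.from_euler('z',-.227).apply([*r,0]);print("theta",np.arctan2(f[1],-f[0]))
for d in eval(sys.argv[1]):
    R=Ro.from_euler('z',d).as_matrix()[:2,:2]; q=H+R@r-p
    print(np.r_[R0.T@[*q,0],-d].round(4).tolist())
E
python3 arc.py "[.05,.15,.25,.35,.45,.55,.65,.75,.75]"
```

```text
radius 0.13186305953068128
theta 1.3903712651273956
[-0.0066, 0.0002, -0.0, -0.05]
[-0.0197, 0.0016, -0.0, -0.15]
[-0.0326, 0.0044, -0.0001, -0.25]
[-0.0451, 0.0084, -0.0001, -0.35]
[-0.0572, 0.0136, -0.0001, -0.45]
[-0.0688, 0.02, -0.0001, -0.55]
[-0.0796, 0.0276, -0.0002, -0.65]
[-0.0896, 0.0361, -0.0002, -0.75]
[-0.0896, 0.0361, -0.0002, -0.75]
```

Request:
arm_command(
  commands=[
    [-0.0066,0.0002,0,0,0,-0.05,0],
    [-0.0197,0.0016,0,0,0,-0.15,0],
    [-0.0326,0.0044,0,0,0,-0.25,0],
    [-0.0451,0.0084,0,0,0,-0.35,0],
    [-0.0572,0.0136,0,0,0,-0.45,0],
    [-0.0688,0.02,0,0,0,-0.55,0],
    [-0.0796,0.0276,0,0,0,-0.65,0],
    [-0.0896,0.0361,0,0,0,-0.75,0],
    [-0.0896,0.0361,0,0,0,-0.75,0],
  ],
)

```text
clock: 4.5
ee_pos: [0.453, -0.0261, 0.2261]
orientation: [2.636, 1.708, 0.002]
contact_force: [-7.8, 4.3, 12.5]
finger_gap: 0.0154
```

```bash
python3 arc.py "[.1,.2,.3,.4,.45,.5,.5]"
python3 - <<'E'
from h import *
s=manip.read_state();print(s["clock"],s["ee_pos"],s["finger_gap"],s["contact_force"],s["torque"])
c=manip.capture("scene");crop(c,180,100,330,240,4,"pics/s3.png")
E
```

```text
radius 0.13235493756897013
theta 0.6363665001664744
[-0.0132, 0.0008, -0.0, -0.1]
[-0.0263, 0.0029, -0.0, -0.2]
[-0.039, 0.0064, -0.0, -0.3]
[-0.0514, 0.011, -0.0, -0.4]
[-0.0574, 0.0138, -0.0, -0.45]
[-0.0633, 0.0169, -0.0, -0.5]
[-0.0633, 0.0169, -0.0, -0.5]
4.5 [ 0.45298113 -0.026119    0.22610532] 0.01541277264249819 [-7.82380444  4.2963424  12.4600588 ] [0.58917062 1.32558162 0.1126773 ]
```

View pics/s3.png

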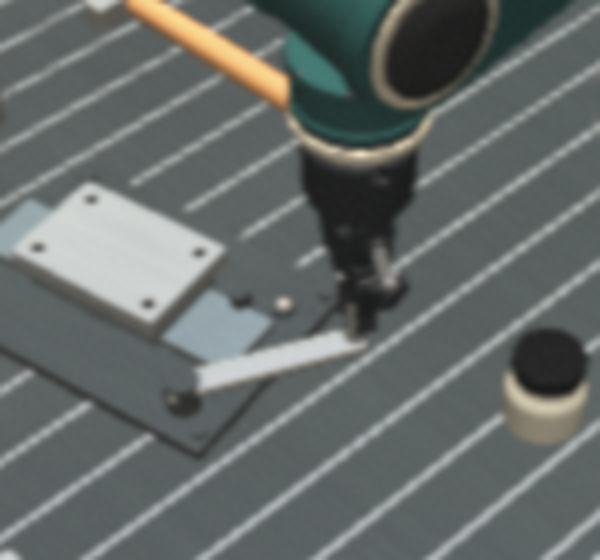

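Request:
arm_command(
  commands=[
    [-0.0132,-0.0005,0,0,0,-0.1,0],
    [-0.0263,0.001,0,0,0,-0.2,0],
    [-0.039,0.0044,0,0,0,-0.3,0],
    [-0.0514,0.009,0,0,0,-0.4,0],
    [-0.0574,0.0118,0,0,0,-0.45,0],
    [-0.0633,0.0149,0,0,0,-0.5,0],
    [-0.0633,0.0149,0,0,0,-0.5,0],
  ],
)

```text
clock: 5.42
ee_pos: [0.4416, -0.09, 0.2262]
orientation: [2.13, 2.304, 0.004]
contact_force: [7.6, 0.9, 3.1]
finger_gap: 0.0154
```

```bash
python3 arc.py "[.04,.08,.12,.14,.16,.16]"
python3 - <<'E'
from h import *
s=manip.read_state();print(s["clock"],s["ee_pos"],s["finger_gap"],s["contact_force"],s["torque"])
c=manip.capture("scene");crop(c,180,100,330,240,4,"pics/s4.png")
E
```

```text
radius 0.13323379052869852
theta 0.14289454647625385
[-0.0053, 0.0001, 0.0, -0.04]
[-0.0106, 0.0005, 0.0, -0.08]
[-0.0159, 0.001, 0.0, -0.12]
[-0.0186, 0.0014, 0.0, -0.14]
[-0.0212, 0.0018, 0.0, -0.16]
[-0.0212, 0.0018, 0.0, -0.16]
5.425 [ 0.44163716 -0.08999248  0.22622241] 0.015378792168636265 [7.57462908 0.9327142  3.14612761] [ 0.18690128 -1.13845449  0.04996114]
```

View pics/s4.png

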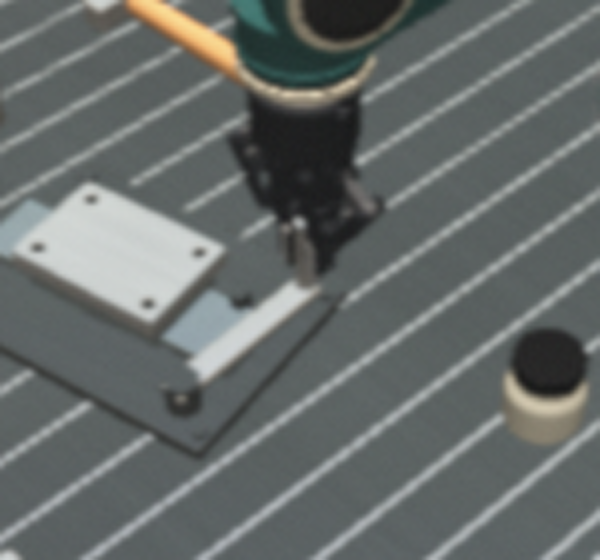

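Request:
arm_command(
  commands=[
    [-0.0053,0.001,0,0,0,-0.04,0],
    [-0.0106,0.0015,0,0,0,-0.08,0],
    [-0.0146,0.002,0,0,0,-0.11,0],
    [-0.018,0.0023,0,0,0,-0.135,0],
    [-0.018,0.0023,0,0,0,-0.135,0],
  ],
)

```text
clock: 6.1
ee_pos: [0.4449, -0.1077, 0.2262]
orientation: [1.971, 2.444, 0.001]
contact_force: [-2.1, -1.7, 9.3]
finger_gap: 0.0152
```

```bash
python3 arc.py "[.01,.02]"
python3 - <<'E'
from h import *
s=manip.read_state();print(s["clock"],s["ee_pos"],s["finger_gap"],s["contact_force"],s["torque"])
E
```

```text
radius 0.13271306488267148
theta 0.007117863923173261
[-0.0013, 0.0, 0.0, -0.01]
[-0.0027, 0.0, 0.0, -0.02]
6.1 [ 0.44488225 -0.10774666  0.22615661] 0.015180270651896935 [-2.11980423 -1.71591361  9.29799604] [-0.16647118  0.41620515  0.15883185]
```

Close to shut. I'll push a little further until I feel the stop.

Request:
arm_command(
  commands=[
    [-0.0015,0,0,0,0,0,0],
    [-0.003,0,0,0,0,0,0],
    [-0.003,0,0,0,0,0,0],
  ],
)

```text
clock: 6.48
ee_pos: [0.4453, -0.1095, 0.2261]
orientation: [-1.971, -2.445, -0.004]
contact_force: [-7.9, 17.4, 15.7]
finger_gap: 0.0154
```

```bash
python3 arc.py "[.01]"
python3 - <<'E'
from h import *
s=manip.read_state();print(s["clock"],s["ee_pos"],s["finger_gap"],s["contact_force"],s["torque"])
E
```

```text
radius 0.13270526224560203
theta -0.006478343870620392
[-0.0013, 0.0, -0.0, -0.01]
6.475 [ 0.44529536 -0.10950307  0.22606877] 0.015425656105322209 [-7.86508165 17.40911517 15.66032717] [2.73797357 1.34288815 0.09437234]
```

Request:
arm_command(
  commands=[
    [0.002,0,0,0,0,0,0],
    [0.002,0,0,0,0,0,0.35],
    [0.002,0,0,0,0,0,0.35],
    [0.002,0,-0.003,0,0,0,0.35],
    [0.002,0,-0.03,0,0,0,0.35],
    [0.002,0,-0.08,0,0,0,0.35],
    [0.002,0,-0.14,0,0,0,0.4],
    [0.002,0,-0.18,0,0,0,0.5],
    [0.002,0,-0.18,0,0,0,0.5],
  ],
)

```text
clock: 7.6
ee_pos: [0.4447, -0.1084, 0.4077]
orientation: [1.97, 2.442, 0.003]
contact_force: [0.0, -0.0, -0.9]
finger_gap: 0.0428
```

Run:
```python
from h import *
s=manip.read_state();print(s["clock"],s["ee_pos"],s["finger_gap"],s["contact_force"],s["joints"].round(3))
c=manip.capture("scene");crop(c,140,100,290,230,5,"pics/s5.png")
# cover grasp: center avg, yaw .345; jaw along cover x -> phi=.345
print(rel([.473,.2847,.40],.345),rel([.473,.2847,.40],.345+np.pi))
```

```text
7.6 [ 0.44472133 -0.10838332  0.40768994] 0.04277895272253701 [ 0.01606737 -0.02295775 -0.88848907] [-0.295 -0.374  1.88   0.     1.63  -2.079]
[ 3.7820e-01  1.1080e-01  5.2000e-03  2.2000e-03 -5.0000e-04  1.4389e+00] [ 3.7820e-01  1.1080e-01  5.2000e-03  5.0000e-04  2.3000e-03 -1.7027e+00]
```

View pics/s5.png

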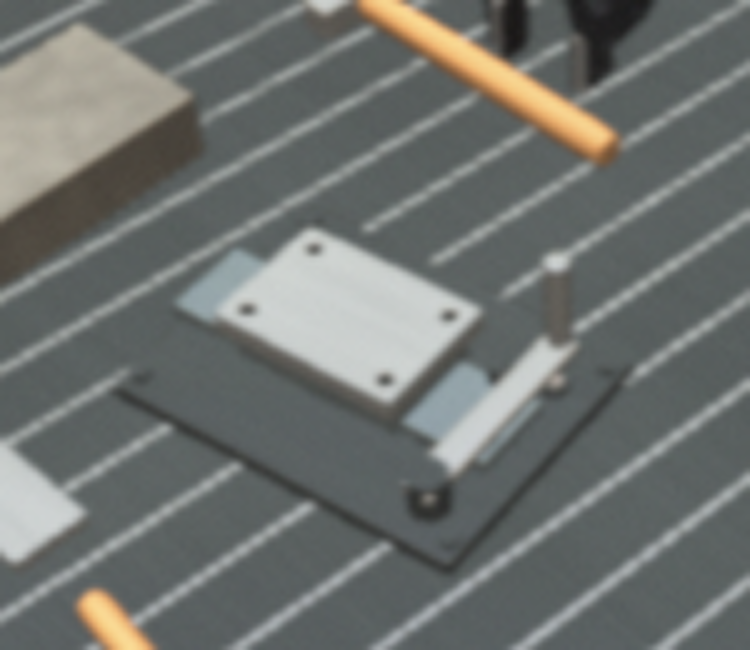

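Request:
arm_command(
  commands=[
    [0.04,0.01,0,0,0,0.17,0.6],
    [0.08,0.02,0,0,0,0.34,0.6],
    [0.12,0.04,0,0,0,0.51,0.6],
    [0.17,0.05,0,0,0,0.68,0.6],
    [0.21,0.06,0,0,0,0.85,0.6],
    [0.26,0.08,0,0,0,1.02,0.6],
    [0.31,0.09,0,0,0,1.19,0.6],
    [0.36,0.1,0,0,0,1.36,0.6],
    [0.378,0.111,0,0,0,1.439,0.6],
    [0.378,0.111,0,0,0,1.439,0.6],
  ],
)

```text
clock: 8.9
ee_pos: [0.4732, 0.2857, 0.4022]
orientation: [3.094, 0.542, -0.004]
contact_force: [-0.2, -0.1, 0.3]
finger_gap: 0.0513
```

Run:
```python
from m import *
s=manip.read_state();print(s["clock"],s["ee_pos"],s["finger_gap"],s["joints"].round(3))
print(rel([.473,.2847,.28],.345))
c=manip.capture("scene");t=manip.capture("top")
pin=P(c,140+557.5/5-.5,100+262.5/5-.5,.1)
F=fit(c,[(140+(x+.5)/5-.5,100+(y+.5)/5-.5) for x,y in[(385,380),(247,310),(314,249),(449,316)]],.055);print(F,pin)
f=Ro.from_euler('z',-F[1]).apply([*(pin[:2]-F[0]),0])-[.065,.105,0];print("keeper",f,np.arctan2(f[1],-f[0]))
crop(t,285,155,435,255,5,"pics/t6.png");crop(c,270,170,400,290,5,"pics/s6.png")
```

```text
8.9 [0.47319034 0.28571865 0.40224077] 0.05126526548326005 [ 0.497 -0.15   1.708  0.     1.586  0.15 ]
[-0.0002  0.0008  0.1222  0.0004  0.0029  0.0016]
(array([ 0.53406427, -0.19435655]), np.float64(0.23009593874104817), array([[-0.08515743, -0.01111683],
       [ 0.16769494,  0.15233734],
       [-0.28686197,  0.04010738],
       [ 0.20432446, -0.18132789]])) [ 0.44616195 -0.10666858  0.1       ]
keeper [-0.13058654  0.00042488  0.        ] 0.003253601800517069
```

View pics/t6.png

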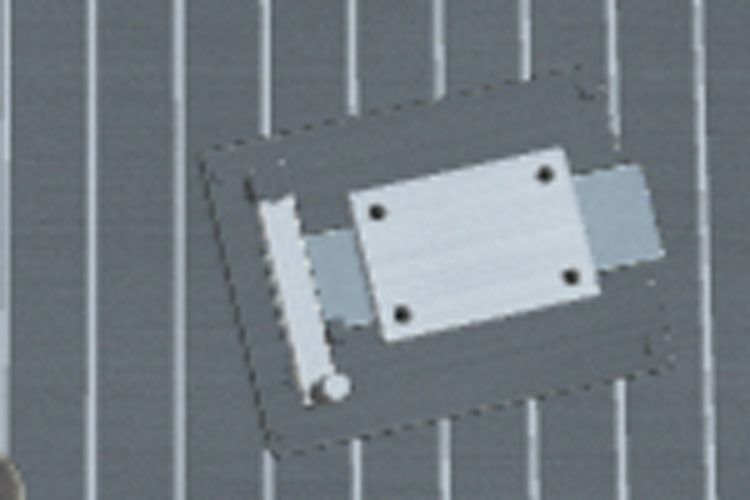

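View pics/s6.png

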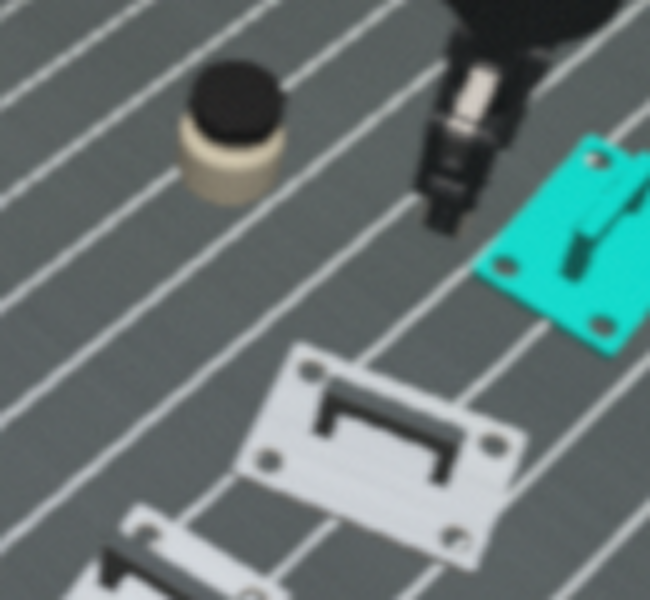

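The keeper is shut: the pin fit gives 0.003 rad, and the bar lies along fixture x in the top view. Next I descend over the cover's handle.

Request:
arm_command(
  commands=[
    [0,0,0.05,0,0,0,0.6],
    [0,0,0.1,0,0,0,0.6],
    [0,0,0.13,0,0,0,0.6],
    [0,0,0.13,0,0,0,0.6],
  ],
)

```text
clock: 9.5
ee_pos: [0.4727, 0.2834, 0.2721]
orientation: [3.094, 0.539, -0.006]
contact_force: [0.7, -0.7, 1.0]
finger_gap: 0.0513
```

Run:
```python
from m import *
s=manip.read_state();print(s["clock"],s["ee_pos"],s["orientation"])
print(rel([.473,.2847,.196],.345))
c=manip.capture("scene")
crop(c,270,170,400,290,5,"pics/s7.png")
```

```text
9.5 [0.47274125 0.28342638 0.27207712] [ 3.09368319  0.53875044 -0.00598524]
[ 0.001  -0.0012  0.0761  0.0007  0.004  -0.0002]
```

View pics/s7.png

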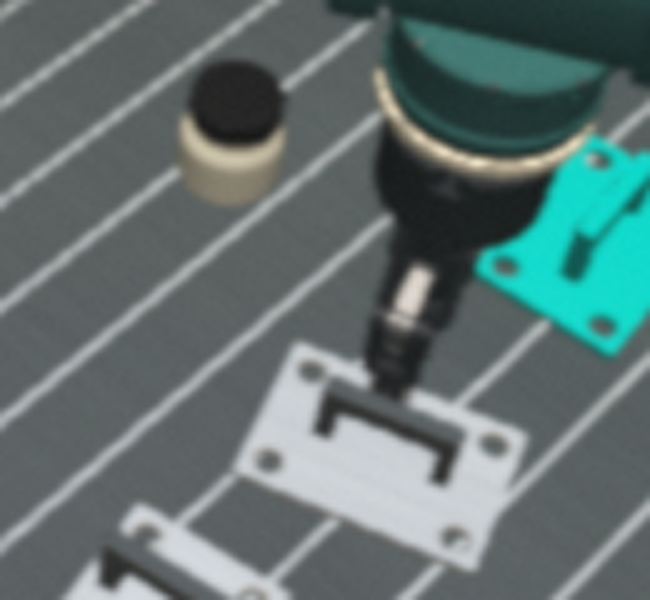

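Request:
arm_command(
  commands=[
    [0.0008,-0.001,0.035,0,0.004,0,0.6],
    [0.0008,-0.001,0.07,0,0.004,0,0.6],
    [0.0008,-0.001,0.076,0,0.004,0,0.6],
    [0.0008,-0.001,0.076,0,0.004,0,0.6],
    [0.0008,-0.001,0.076,0,0.004,0,0],
    [0.0008,-0.001,0.076,0,0.004,0,0],
    [0.0008,-0.001,0.076,0,0.004,0,0],
    [0.0008,-0.001,0.076,0,0.004,0,0],
    [0.0008,-0.001,0.076,0,0.004,0,0],
  ],
  newtons=60,
)

```text
clock: 10.68
ee_pos: [0.4738, 0.286, 0.1995]
orientation: [-3.094, -0.539, -0.008]
contact_force: [-2.3, -1.1, 8.4]
finger_gap: 0.0107
```

Run:
```python
from m import *
s=manip.read_state();print(s["clock"],s["ee_pos"],s["orientation"],s["finger_gap"],s["contact_force"],s["torque"])
c=manip.capture("scene")
crop(c,270,170,400,290,5,"pics/s8.png")
```

```text
10.675 [0.47382418 0.28596175 0.19954686] [-3.09384717 -0.53920177 -0.00824205] 0.010724400743462216 [-2.28960924 -1.11123786  8.411457  ] [-0.21684088  0.43524161 -0.08490921]
```

View pics/s8.png

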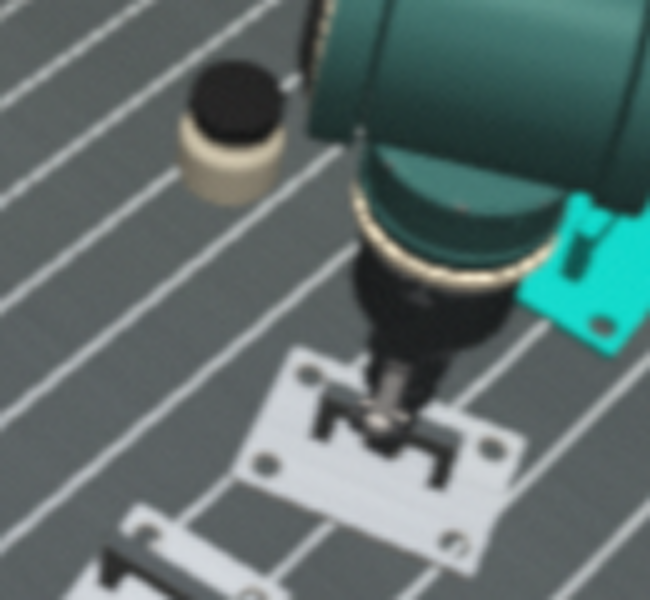

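Request:
arm_command(
  commands=[
    [0,0,-0.01,0,0,0,0],
    [0,0,-0.03,0,0,0,0],
    [0,0,-0.06,0,0,0,0],
    [0,0,-0.1,0,0,0,0],
    [0,0,-0.15,0,0,0,0],
    [0,0,-0.19,0,0,0,0],
    [0,0,-0.2,0,0,0,0],
    [0,0,-0.2,0,0,0,0],
  ],
)

```text
clock: 11.72
ee_pos: [0.4727, 0.2855, 0.3979]
orientation: [-3.094, -0.539, -0.006]
contact_force: [-0.4, 0.6, -7.1]
finger_gap: 0.0108
```

Run:
```python
from m import *
s=manip.read_state();print(s["clock"],s["ee_pos"],s["orientation"],s["finger_gap"],s["contact_force"],s["torque"])
# expected: cover rel TCP aligned; cover yaw .345 vs pad .227 
R0=Ro.from_rotvec(s["orientation"]).as_matrix();phi=np.arctan2(R0[1,0],R0[0,0]);print("phi",phi)
print(rel([.5347,-.1957,.40],phi-.118))
c=manip.capture("scene");crop(c,240,110,420,260,4,"pics/s9.png")
```

```text
11.725 [0.47271677 0.28546968 0.39793515] [-3.09425819 -0.53914879 -0.00620258] 0.010757358942373969 [-0.35416832  0.61113582 -7.07675418] [ 0.05001347 -0.00765099  0.02393995]
phi 0.3450195568506437
[-1.044e-01  4.738e-01 -2.500e-03 -3.000e-04 -4.000e-03  1.180e-01]
```

View pics/s9.png

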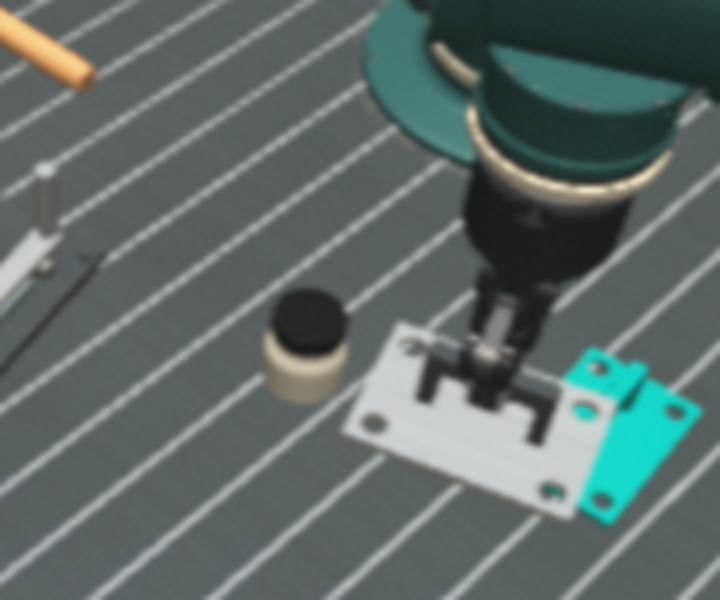

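Request:
arm_command(
  commands=[
    [-0.005,0.02,0,0,0,0,0],
    [-0.014,0.06,0,0,0,0.01,0],
    [-0.026,0.115,0,0,-0.001,0.03,0],
    [-0.039,0.175,0,0,-0.002,0.05,0],
    [-0.053,0.235,0,0,-0.002,0.07,0],
    [-0.067,0.295,0,0,-0.003,0.08,0],
    [-0.081,0.355,0,0,-0.004,0.09,0],
    [-0.093,0.41,0,0,-0.004,0.1,0],
    [-0.101,0.45,0,0,-0.004,0.11,0],
    [-0.104,0.474,0,0,-0.004,0.118,0],
  ],
)

```text
clock: 13.02
ee_pos: [0.5348, -0.1982, 0.3962]
orientation: [-3.121, -0.352, 0.003]
contact_force: [0.2, 0.6, -5.9]
finger_gap: 0.0104
```

Request:
arm_command(
  commands=[
    [0,0,0,0,0,0,0],
    [0,0,0,0,0,0,0],
  ],
)

```text
clock: 13.28
ee_pos: [0.5352, -0.1953, 0.3973]
orientation: [-3.12, -0.356, 0.001]
contact_force: [-0.2, 0.5, -6.6]
finger_gap: 0.0111
```

Run:
```python
from m import *
s=manip.read_state();print(s["clock"],s["ee_pos"],s["orientation"],s["finger_gap"],s["contact_force"],s["torque"],s["joints"].round(3))
print(rel([.5347,-.1957,.32],.227))
for n,(a,b,c_,d) in dict(scene=(130,70,300,210),top=(285,140,455,270)).items():
    c=manip.capture(n);np.savez(n+"10.npz",**c);crop(c,a,b,c_,d,4,f"pics/{n}10.png")
```

```text
13.275 [ 0.53516792 -0.1952599   0.39726513] [-3.12032238e+00 -3.56231346e-01  1.27861247e-03] 0.011097238216490926 [-0.15719172  0.45061263 -6.55084776] [0.0799825  0.00433703 0.00664818] [-0.395 -0.111  1.681  0.     1.573 -0.622]
[-0.0005  0.0004  0.0773 -0.0011  0.0007  0.0003]
```

View pics/scene10.png

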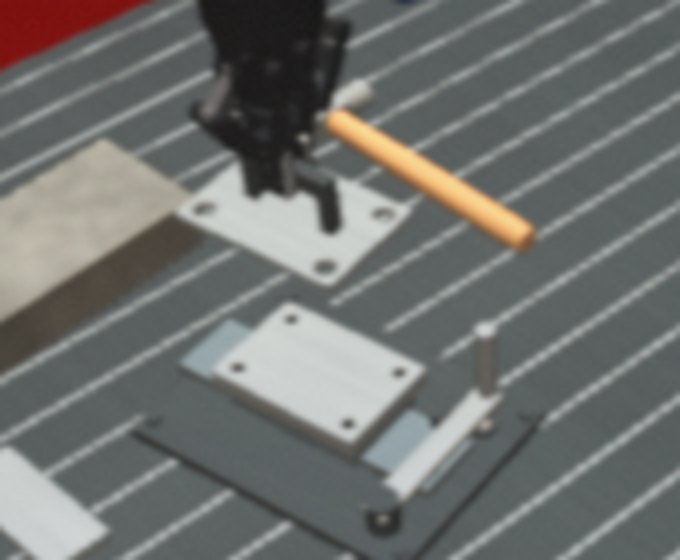

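View pics/top10.png

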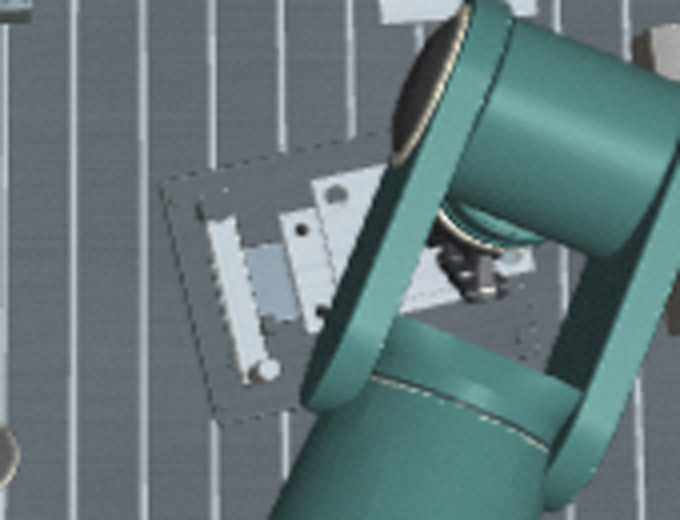

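Request:
arm_command(
  commands=[
    [-0.0005,0.0004,0.03,0,0,0,0],
    [-0.0005,0.0004,0.07,0,0,0,0],
    [-0.0005,0.0004,0.09,0,0,0,0],
    [-0.0005,0.0004,0.098,0,0,0,0],
    [-0.0005,0.0004,0.098,0,0,0,0],
    [-0.0005,0.0004,0.098,0,0,0,0],
  ],
)

```text
clock: 14.12
ee_pos: [0.5351, -0.1962, 0.3013]
orientation: [3.121, 0.356, 0.003]
contact_force: [-0.3, -0.9, -5.1]
finger_gap: 0.0107
```

Run:
```python
from m import *
s=manip.read_state();print(s["clock"],s["ee_pos"],s["orientation"],s["finger_gap"],s["contact_force"])
for n,(a,b,c_,d) in dict(scene=(150,100,280,200),top=(325,140,455,240)).items():
    c=manip.capture(n);np.savez(n+"11.npz",**c);crop(c,a,b,c_,d,6,f"pics/{n}11.png")
```

```text
14.125 [ 0.53514883 -0.19622153  0.30126408] [3.12072474e+00 3.55877724e-01 2.50702938e-03] 0.010721234025355644 [-0.28244933 -0.87803659 -5.0685069 ]
```

View pics/scene11.png

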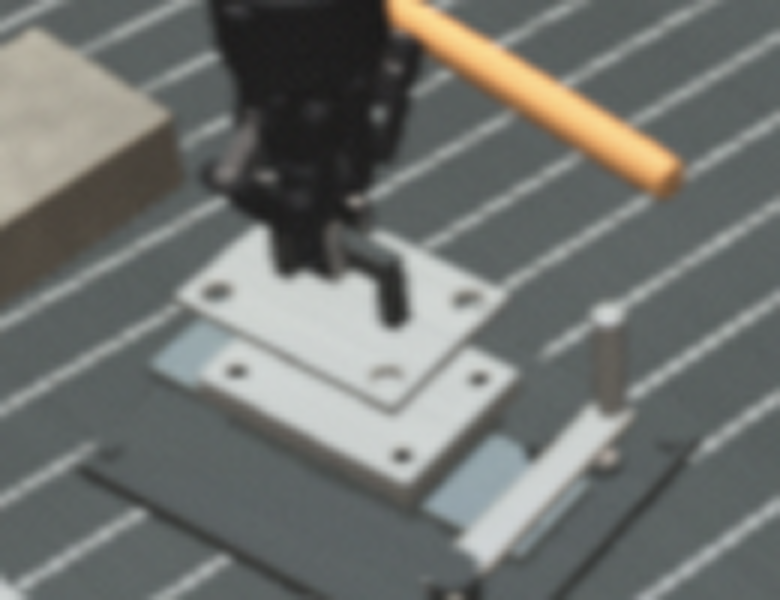

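View pics/top11.png

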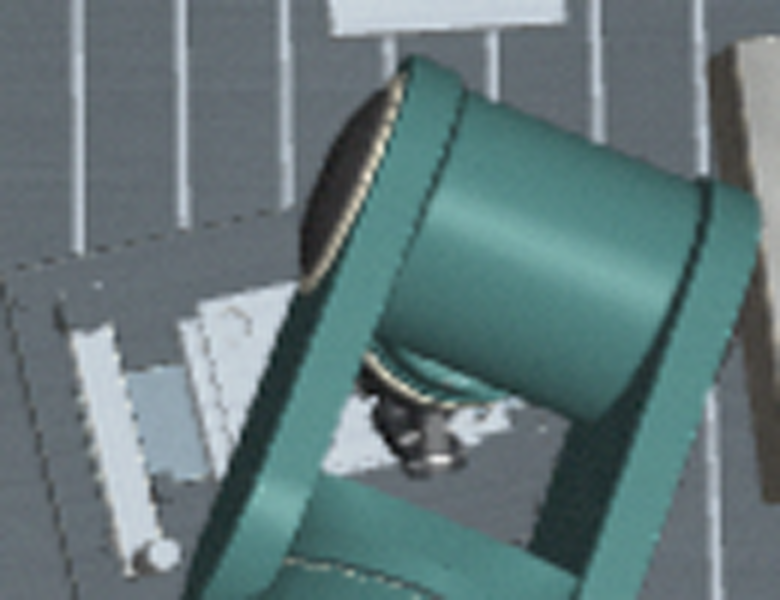

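```bash
cat > meas.py <<'E'
from m import *
def rigid(c,obs,z):
    L=np.array([o[1] for o in obs])/1e3; w=np.array([P(c,*o[0],z)[:2] for o in obs])
    def f(p):
        R=Ro.from_euler('z',p[2]).as_matrix()[:2,:2]; return ((L@R.T+p[:2])-w).ravel()
    r=least_squares(f,[.53,-.19,.23]); return r.x,(r.fun*1e3).round(1)
E
python3 - <<'E'
from meas import *
c=dict(np.load("scene11.npz"))
g=lambda x,y,u0=150,v0=100,k=6:(u0+(x+.5)/k-.5,v0+(y+.5)/k-.5)
z=.108
A=rigid(c,[(g(217,291),(31,-51)),(g(386.5,374),(31,51)),(g(467,299),(-31,51))],z)
B=rigid(c,[(g(178,294),(45,-65)),(g(393,409),(45,65)),(g(510,293),(-45,65))],z)
C=rigid(c,[(g(236,371),(31,-51)),(g(402,455),(31,51)),(g(478,379),(-31,51))],.055)
print(A,B,C,sep="\n")
t=dict(np.load("top11.npz"))
h=lambda x,y:g(x,y,325,140,6)
# top: visible hole (31,51) at (237,320), cover corner (45,65)
print(P(t,*h(237,320),z),P(t,*h(198,302),z))
E
```

```text
(array([ 0.53488822, -0.19668201,  0.23017024]), array([ 0.1, -0.6,  0.5,  0.9, -0.6, -0.3]))
(array([ 0.53412044, -0.19570803,  0.2174526 ]), array([ 0.8,  0. , -0.9, -1.2,  0.1,  1.1]))
(array([ 0.53399737, -0.19498159,  0.23050791]), array([ 0.1,  0. ,  0.4, -0. , -0.5, -0. ]))
[ 0.5581233  -0.14324084  0.108     ] [ 0.56662401 -0.12489031  0.108     ]
```

Run:
```python
from m import *
s=manip.read_state();p=s["ee_pos"]; print(p,s["orientation"]);R0=Ro.from_rotvec(s["orientation"]).as_matrix()
print(R0.T@[-.0012,.0015,-.0265], "down tilt",R0[:,2])
```

```text
[ 0.53504486 -0.19624415  0.30091234] [3.12088633e+00 3.55808235e-01 1.91267958e-03]
[-0.00086216 -0.00174814  0.02649794] down tilt [ 1.26534729e-03 -3.47511712e-04 -9.99999139e-01]
```

Request:
arm_command(
  commands=[
    [-0.0009,-0.0017,0.01,0,0,0,0],
    [-0.0009,-0.0017,0.02,0,0,0,0],
    [-0.0009,-0.0017,0.025,0,0,0,0],
    [-0.0009,-0.0017,0.0265,0,0,0,0],
    [-0.0009,-0.0017,0.0265,0,0,0,0],
    [-0.0009,-0.0017,0.0265,0,0,0,0],
  ],
)

```text
clock: 14.98
ee_pos: [0.5337, -0.1948, 0.2737]
orientation: [-3.121, -0.356, -0.001]
contact_force: [-0.5, -0.1, -6.3]
finger_gap: 0.0105
```

Run:
```python
from m import *
s=manip.read_state();print(s["clock"],s["ee_pos"],s["orientation"],s["finger_gap"],s["contact_force"])
for n,(a,b,c_,d) in dict(scene=(165,120,265,195),top=(325,165,425,240)).items():
    c=manip.capture(n);np.savez(n+"12.npz",**c);crop(c,a,b,c_,d,8,f"pics/{n}12.png")
```

```text
14.975 [ 0.53367442 -0.1947793   0.27365945] [-3.12137271e+00 -3.55737726e-01 -6.16037463e-04] 0.010497213388321304 [-0.45905681 -0.05928033 -6.25664609]
```

View pics/scene12.png

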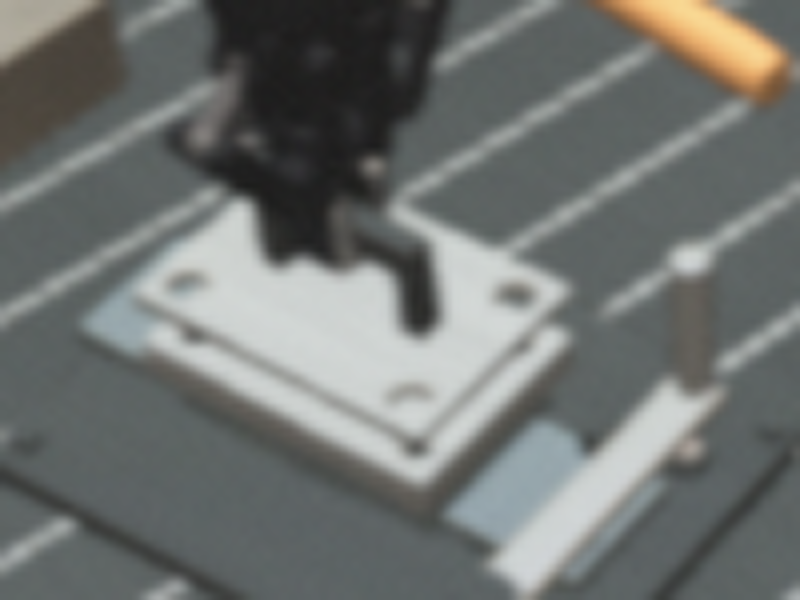

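View pics/top12.png

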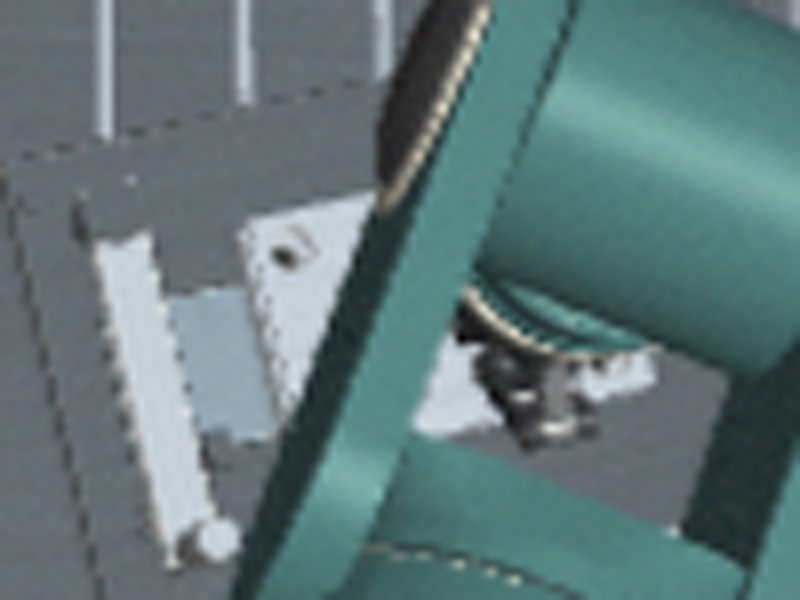

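Run:
```python
from meas import *
c=dict(np.load("scene12.npz"));t=dict(np.load("top12.npz"))
g=lambda x,y,u0=165,v0=120,k=8:(u0+(x+.5)/k-.5,v0+(y+.5)/k-.5)
for z in(.080,):
  print(rigid(c,[(g(186,282),(31,-51)),(g(409,394),(31,51)),(g(516,293),(-31,51))],z))
  print(rigid(c,[(g(135,291),(45,-65)),(g(417,437),(45,65)),(g(573,293),(-45,65))],z))
print(rigid(c,[(g(428,484),(45,65)),(g(575,335),(-45,65)),(g(146,346),(45,-65))],.055))
# 3D cover pose prediction and height by free fit
ob=[((186,282),(31,-51)),((409,394),(31,51)),((516,293),(-31,51)),((135,291),(45,-65)),((417,437),(45,65)),((573,293),(-45,65))]
def f(p):
    r=[]
    for o,l in ob:
        R=Ro.from_euler('z',p[3]).apply([l[0]/1e3,l[1]/1e3,0]); r+=list(proj(c,R+p[:3])-g(*o))
    return r
r=least_squares(f,[.53,-.19,.08,.23]);print("free",r.x,np.round(r.fun,2))
h=lambda x,y:g(x,y,325,165,8)
for p,l in(((295,243),(.031,.051)),((241,222),(.045,.065))):
    w=P(t,*h(*p),.080)[:2]; print("top cover-pad", w-(np.array([.5355,-.1967])+Ro.from_euler('z',.227).apply([*l,0])[:2]))
print("proj of cover corner/holes if aligned (top crop)",[(proj(t,np.r_[np.array([.5355,-.1967])+Ro.from_euler('z',.227).apply([*l,0])[:2],.08])-[325,165]+.5)*8-.5 for l in((.031,.051),(.045,.065),(.045,-.065),(-.045,.065),(-.045,-.065))])
```

```text
(array([ 0.53242514, -0.19614607,  0.22670337]), array([-0.2, -0.1,  0.2,  0.5,  0.1, -0.4]))
(array([ 0.53261795, -0.19379724,  0.21082708]), array([-0.3, -0.4,  0.9,  1.1, -0.6, -0.7]))
(array([ 0.53291005, -0.19420888,  0.2482207 ]), array([ 0.1,  1.2, -0.3, -0.2,  0.2, -1.1]))
free [ 0.53204353 -0.19569637  0.07918374  0.21749717] [ 0.33  0.03  0.12  0.4   0.09  0.29 -0.19 -0.22 -0.07  0.06 -0.27 -0.58]
top cover-pad [ 0.00216168 -0.00018405]
top cover-pad [-0.00077023  0.00247475]
proj of cover corner/holes if aligned (top crop) [array([294.56944995, 248.9089121 ]), array([247.81073666, 219.94062026]), array([595.95328427, 142.46816897]), array([307.01808261, 461.53242277]), array([657.61792551, 382.95511183])]
```

Both cameras put the holes within about 2 mm and the underside about 18–19 mm above the pad. I'll let it settle, check once more, then hand in.

Request:
arm_command(
  commands=[
    [0,0,0,0,0,0,0],
    [0,0,0,0,0,0,0],
    [0,0,0,0,0,0,0],
    [0,0,0,0,0,0,0],
  ],
)

```text
clock: 15.58
ee_pos: [0.5336, -0.1947, 0.2733]
orientation: [-3.121, -0.356, 0.0]
contact_force: [0.1, -0.5, -5.5]
finger_gap: 0.0102
```

Run:
```python
from m import *
s=manip.read_state();R=Ro.from_rotvec(s["orientation"]).as_matrix()
print(s["clock"],s["ee_pos"],"tilt",np.arccos(-R[2,2]),s["finger_gap"],s["contact_force"],abs(s["qd"]).max())
print(manip.hand_in())
```

```text
15.575 [ 0.5336183  -0.1947214   0.27332084] tilt 0.00027230047843876143 0.010223292222420256 [ 0.05272029 -0.45268964 -5.51546462] 0.0017070763498913415
the job is handed in; nothing more can be done
None
```

I swung the keeper bar shut by its pin until it met the stop. Then I picked up the oblong grey cover by its handle and handed in at 15.6 s while holding it over the housing.

- **Keeper:** at the stop the pin pushed back with 17 N. After I let go, the scene camera gave an angle of about 0.003 rad. The bar still looked shut in the last pictures, though I did not measure the angle again.
- **Height and level:** the underside was about 18–19 mm above the pad, from the arm's height and from a camera fit. The tool's tilt was 0.0003 rad.
- **Grip:** the arm was still and carrying about 5.5 N, which fits the cover's weight. The finger opening read about 10–11 mm on the 12 mm bar.
- **Hole alignment:** the two cameras disagreed slightly. The scene camera put the cover about 1.5 mm to −x, and the top camera about 1 mm the other way. Single points were up to about 2.5 mm off, inside the 5 mm limit. The cover-to-pad yaw difference was near zero by the holes, but the corner fits were 0.02 rad or so lower for the cover and higher for the pad. Part of the cover was hidden by the arm.
- **Other objects:** I did not touch any other object on purpose, but I did not measure their final positions.

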